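# Ease a pH electrode out of its case and hang it in the stand

## Task

Take the blue-headed pH electrode out of the foam-lined case and hang it upright by its collar in the fork of the electrode stand, its tip down inside the beaker, then let go. The foam holds it tightly: work it loose by its head with small twists or wiggles and only a light pull, so that the case stays flat on the bench where it is; do not drop the electrode. Leave the other two probes seated in the case and the beaker standing where it is.

Things in the scene. Friction and masses are not known exactly. Their poses are not given: they have to be found in the camera images.
- ph_head (a point): Centre of the pH electrode's head: blue ribbed cylinder, diameter 22 mm, 39 mm long (19.5 mm above and below this point), with an 8 mm long, 12 mm wide steel connector on top. Electrode: loose, 70 g, round about its z axis (up), 134 mm long. It stands upright in one of the case's three cutouts (which one varies), collar, head and connector above the foam.
- ph_collar (a point): Centre of the underside of the electrode's collar (blue, diameter 28 mm, 5 mm thick), 25 mm below ph_head on the axis; z up along the electrode. It rests on the fork when hung. In the case it is 6 mm above the foam. Below it: a body 16 mm in diameter, 28 mm long, then a 12 mm stem.
- ph_tip (a point): Tip of the electrode's 12 mm stem, 82 mm below the collar's underside. In the case the foam squeezes the 16 mm body. It lets go once the electrode has risen about 20 mm; then the stem is loose, and the tip clears the foam at 76 mm of rise. While the body is turned to and fro (0.3 rad or more, 0.15 N m) or rocked, a few newtons draw it up 1 to 2 mm a stroke.
- cond_head (a point): Centre of the orange head, same size, of the conductivity probe; it stands in another cutout and must stay there. Its top is 142 mm above the bench.
- oxy_head (a point): Centre of the light grey head, same size, of the oxygen probe; it stands in another cutout and must stay there. Its top is 142 mm above the bench.
- case: Blue-grey case with dark grey foam, loose, about 1.1 kg, 130 (x) x 216 (y) mm, rim 90, foam 84 mm high. Origin: centre of underside; -x its front with latches, z up. Cutouts at x = -25, y = -62, 0, 62 mm: heads 62 mm apart along y, free room beside them along x. The lid leans back from the rear edge, to 0.21 m. A straight pull needs 12 to 17 N; the case's front rises from about 9 N.
- fork (a point): Centre of the slot in the fixed stand's aluminium fork, on its top face, 122 mm above the bench; x towards the post, z up. Slot 20 mm wide, open to -x (prongs end 23.5 mm in front), back wall 10.5 mm behind this point; fork 46 mm wide, 9 mm thick. Post 92 mm behind, 140 mm high. The hung tip is 40 mm above the bench.
- beaker: Glass beaker, loose, 76 mm wide, 96 mm high, at least 45 mm wide inside, on the bench right under the fork. Origin: centre of its underside, z up.
Things that resemble listed ones, but are neither listed nor needed, are in the scene too. What is shaped like the part that bears oxy_head but green is not meant.

How it is judged:
On the way:
1. the electrode is drawn clear of the foam, its head at least 55 mm above where it sat in the case (z of ph_head in the frame of case above 0.17 m), for 0.2 s.
At the end, for the whole second after the job is handed in: The pH electrode hangs released and at rest in the fork: collar within 3 mm of the fork's top and 10 mm of the slot centre, upright to 0.1 rad. Other probes seated (9 mm), case flat and within 30 mm of its start, beaker upright within 20 mm of the slot axis (horizontal distance between ph_collar and fork below 0.01 m and z of ph_collar in the frame of fork between -0.003 and 0.003 m and angle between ph_head's own z axis and vertical below 0.1 rad and linear speed of ph below 0.02 m/s and z of cond_head in the frame of case between 0.106 and 0.124 m and distance of each of cond_head, oxy_head from where it was at the start of the episode below 0.04 m and z of oxy_head in the frame of case between 0.106 and 0.124 m and distance of case from where it was at the start of the episode below 0.03 m and angle between case's own z axis and vertical below 0.03 rad and horizontal distance between beaker and fork below 0.02 m and angle between beaker's own z axis and vertical below 0.05 rad); the robot touches nothing.
It fails at once if the case is lifted or tipped up off the bench (more than 15 mm at its middle or 0.12 rad) (height (world z) of case above 0.015 m or angle between case's own z axis and vertical above 0.12 rad).
It fails at once if the electrode is dropped (falls faster than 0.45 m/s with nothing holding it) (linear speed of ph above 0.45 m/s and contact force between the fingers and ph below 0.1 N).
It fails at once if the beaker is knocked over (tilts by more than 0.3 rad) (angle between beaker's own z axis and vertical above 0.3 rad).
It also fails if it takes over 69 s, if anything falls off the work surface, if the arm or the gripper's body presses on something with over 40 N, if the wrist force passes 120 N, or if a joint passes its speed limit or range.

## Robot

A 6-joint arm with a two-finger parallel gripper is mounted at the origin on a cart in front of the work surface, level with it; the furniture and walls round the work are solid. World frame = base frame: x ahead of the robot, y to its left, z up, the work surface at z = 0. Lengths are in m, angles in rad, forces in N, time in s.
With the tool pointing down it reaches from about 0.35 to 0.975 m from the base axis. Payload 4.9 kg.
Tool frame: the origin (TCP) lies at the very end of the fingers, on their centre line; the grasp point (between the pads) lies 19 mm behind it; x points along the fingers, z is the direction in which the jaws open and shut, and the axes are right-handed (so a half turn about x gives the same grasp; the last joint's range is limited). The gripper opens to 85 mm and grips with 20 to 120 N. Pads are 22 mm wide; open, the fingers measure 114 mm over their backs; the gripper's body (76 mm by 85 mm) begins 54 mm behind the grasp point. The pads swing forward as they close: fully open they stand 13 mm farther back than shut.
Start: joints at [1.096, 0.053, 1.613, -0, 1.476, -0.119], TCP at [0.218, 0.586, 0.231] pointing down, gripper open.
Joint ranges: [-3.01, 3.01], [-1.01, 2.22], [0.06, 2.58], [-1.02, 4.17], [0.09, 2.62], [-3.14, 3.14]. Speed limits (rad/s): [2.57, 2.57, 3.14, 3.14, 3.14, 3.14].

## Interface

Orientations are given as a unit quaternion [w, x, y, z].
In Python, from plant import manip, viewer gives the robot as it stands.
- The arm moves only by the shell command python3 -m inch 'ROWS'. ROWS is JSON, a list of rows, each an object with "fingers": the opening, from -1 (shut) to 1 (fully open), so that 0 is half open; "delta_pos": the shift along the tool's x, y, z in cm, a list of three; "twist": the turn, a rotation vector about the tool's x, y, z in degrees, a list of three. A call has 1 to 5 rows; each row shifts and turns the commanded pose from where the row before left it, along the tool's axes as they then stand; what a row does not reach is not made up. A row lasts 1/8 s, in which the tool goes at most 62.5 mm and 10.7 degrees, less where a joint would pass 70% of its speed; a pose out of reach is approached as far as the arm can. A call is refused whole if a number of a shift passes 6.25 or a number of a turn 10.7, either way. A call with a gripper value outside its range is refused whole. The fingers move at their own pace and stop on an object; the grip force is fixed at half the most. Time passes only in rows, so rows that do not move let the fingers close. It gives the time, the measured TCP pose, the force and the opening at its end, in the units of the state.
- manip.state(): the state, without advancing time (a new reading comes with each control period).
- viewer.grab_frame(name): name is "scene" or "top"; returns a dict with "pixels" (384x512x3 uint8, blue, green, red), "range_z" (384x512 float32, m along the optical axis (not along the pixel's ray), 0 where there is no reading), "K" (3x3 intrinsics, pixels), "k1" (the pictures are not rectified: a ray, as slopes to the right and down, at radius r is drawn at 1 + k1 r^2 times it, then the intrinsics apply), "pose" (4x4, takes a point from camera to world coordinates). Camera axes: x right, y down, z forward; pixel columns grow to the right and rows downward; lengths in m; the calibration is good to about 2 mm. A picture is of the moment at which its call begins.
- manip.job_done(): hands the job in, once; it reports no verdict.
The state is a dict: "time": time; "joint_pos": joint angles; "joint_vel": joint speeds; "joint_efforts": joint torques, N m; "tool_pos": TCP position; "tool_rot": TCP orientation; "contact_force": force on the tool from outside, world axes, zero at the start; "ft_torque": the same for the moment, N m; "gripper_width": opening from 0.0 (shut) to 1.0 (fully open).
Only numpy, scipy, OpenCV 4.12 (cv2) and the standard library are available. Lean on these libraries where they do the work, as an engineer would, in place of code of your own. Each camera call takes 0.05 s, during which the arm holds its last target.

## Working session

There is one attempt and no reset: what is moved stays moved. The work goes in short steps, Python scripts to look and compute and a shell command to move; the robot and the scene stay as the last step left them, time stands still between calls to the robot, and variables do not carry over. Pictures are saved under pics/ and viewed, and the job is handed in when it is done.

```bash
mkdir -p pics; ls; cat > h.py <<'E'
import numpy as np,cv2
from plant import manip,viewer
from scipy.spatial.transform import Rotation as R
def grab(n,save):
    f=viewer.grab_frame(n); cv2.imwrite('pics/%s.png'%save,f['pixels']); np.savez('%s.npz'%save,**{k:np.array(v) for k,v in f.items()}); return f
def ray(f,u,v):
    K=np.array(f['K']);k1=float(f['k1']);D=np.array([k1,0,0,0,0.])
    p=cv2.undistortPoints(np.array([[[u,v]]],float),K,D)[0,0]
    T=np.array(f['pose']);d=T[:3,:3]@np.array([p[0],p[1],1]);return T[:3,3],d
def onplane(f,u,v,z):
    o,d=ray(f,u,v);return o+d*(z-o[2])/d[2]
def depthpt(f,u,v):
    o,d=ray(f,u,v);return o+d*f['range_z'][int(round(v)),int(round(u))]
E
python3 - <<'E'
from h import *
print(manip.state())
for n in('scene','top'):
    f=grab(n,n+'0');print(f['K'],f['k1'],f['pose'])
E
```

```text
pics
{'time': 0.0, 'joint_pos': array([ 1.09603390e+00,  5.33346388e-02,  1.61430835e+00,  1.85019673e-05,
        1.47598142e+00, -1.18994828e-01]), 'joint_vel': array([-7.40119534e-04,  6.49954361e-04, -2.32285240e-03,  1.87384005e-04,
       -8.11299526e-05,  1.01504099e-03]), 'joint_efforts': array([ 4.92543822e-04, -3.93712127e+01, -3.70165908e+01, -1.46758939e-04,
        7.32923218e-03, -2.40835516e-05]), 'tool_pos': array([0.21739851, 0.5853069 , 0.23006821]), 'tool_rot': array([ 0.57994645, -0.40396725,  0.58122118,  0.40330449]), 'contact_force': array([ 0.25626186, -0.12573738, -0.23025597]), 'ft_torque': array([0.02865717, 0.00102184, 0.03144949]), 'gripper_width': 1.0019828230722614}
[[372.81956934   0.         254.3770487 ]
 [  0.         372.81956934 194.12092799]
 [  0.           0.           1.        ]] 0.012501570417085401 [[ 0.90548961 -0.29343217  0.30657156  0.14605952]
 [-0.42396725 -0.65691902  0.62346545 -0.49922282]
 [ 0.01844787 -0.69451779 -0.71923898  0.75229707]
 [ 0.          0.          0.          1.        ]]
[[351.20441506   0.         256.94099446]
 [  0.         351.20441506 200.91913924]
 [  0.           0.           1.        ]] -0.02467940144623688 [[ 0.02483453 -0.9821443   0.18648274  0.26022884]
 [-0.99968729 -0.02494461  0.00175651  0.05679221]
 [ 0.00292659 -0.18646805 -0.98245667  0.96004077]
 [ 0.          0.          0.          1.        ]]
```

View pics/scene0.png

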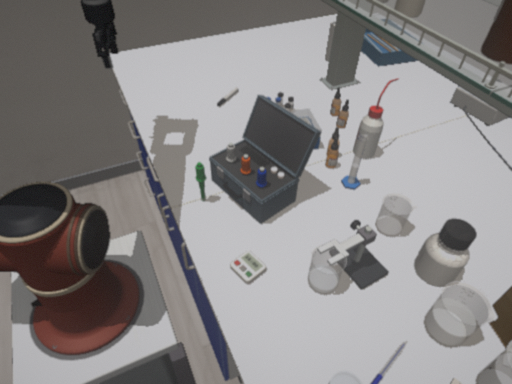

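View pics/top0.png

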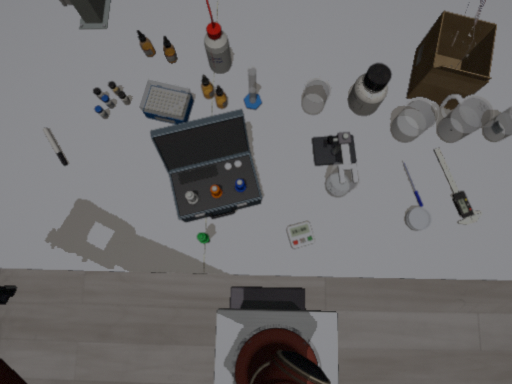

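The top view shows the case near (215,185), with the grey head at (193,197), orange at (216,191) and blue at (240,185). The stand and fork are near (345,165) and the beaker near (339,182). A green lookalike stands at (203,238).

```bash
python3 - <<'E'
from h import *
for n,b in(('top0',(150,110,270,230)),('top0',(300,120,380,210)),('scene0',(300,210,390,300)),('scene0',(200,90,320,220))):
    im=cv2.imread('pics/%s.png'%n); x0,y0,x1,y1=b
    c=cv2.resize(im[y0:y1,x0:x1],None,fx=4.5,fy=4.5,interpolation=cv2.INTER_CUBIC)
    cv2.imwrite('pics/z_%s_%d.png'%(n,x0),c)
for n in('top0','scene0'):
    f=dict(np.load(n+'.npz')); hsv=cv2.cvtColor(f['pixels'],cv2.COLOR_BGR2HSV)
    for nm,lo,hi in(('blue',(110,120,50),(130,255,255)),('orange',(3,150,80),(18,255,255))):
        m=cv2.inRange(hsv,lo,hi);nn,l,s,c=cv2.connectedComponentsWithStats(m)
        for i in range(1,nn):
            if s[i,4]>25:
                u,v=c[i];print(n,nm,s[i],c[i].round(1),depthpt(f,u,v).round(4),onplane(f,u,v,.134).round(4))
E
```

```text
top0 blue [235 179  11  13  94] [239.9 186.2] [0.4523 0.1002 0.1327] [0.452  0.1002 0.134 ]
top0 blue [415 191   7  15  40] [418. 198.] [ 0.4604 -0.389   0.0084] [ 0.434  -0.3301  0.134 ]
top0 orange [142  42  11   8  56] [147.1  45.9] [0.8796 0.3869 0.0534] [0.8246 0.3576 0.134 ]
top0 orange [165  48  10   8  55] [169.4  51.6] [0.8616 0.3203 0.0552] [0.8092 0.2974 0.134 ]
top0 orange [204  85   9  13  34] [208.1  91.3] [0.7427 0.2034 0.0507] [0.6985 0.1899 0.134 ]
top0 orange [210 185  12  13  78] [215.6 191.7] [0.4368 0.1581 0.1356] [0.4372 0.1583 0.134 ]
top0 orange [308 350   7  10  39] [310.2 355. ] [ 0.0441 -0.0871  0.013 ] [ 0.0717 -0.0688  0.134 ]
scene0 blue [258 170   8   7  34] [261.2 172.9] [0.4556 0.0957 0.1333] [0.4552 0.0951 0.134 ]
scene0 blue [256 181  10   6  28] [259.9 184.1] [0.4523 0.094  0.0981] [0.4355 0.0614 0.134 ]
scene0 blue [373 375   8   9  36] [376.8 379.4] [ 0.4653 -0.3877  0.0148] [ 0.4138 -0.4057  0.134 ]
scene0 orange [241 169   9   5  28] [244.8 171.2] [0.4372 0.153  0.0978] [0.4211 0.1169 0.134 ]
```

View pics/z_top0_150.png

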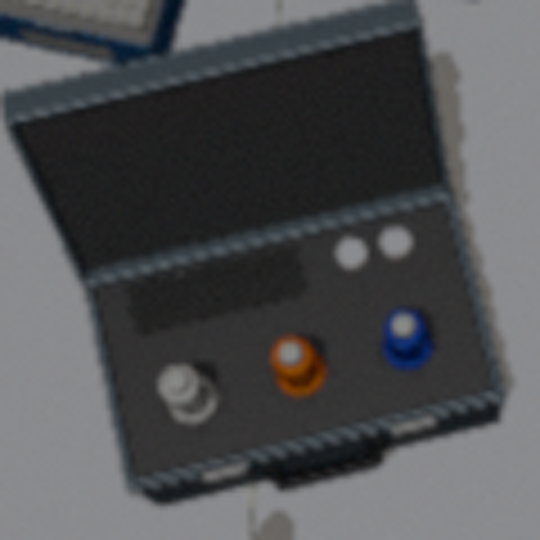

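View pics/z_top0_300.png

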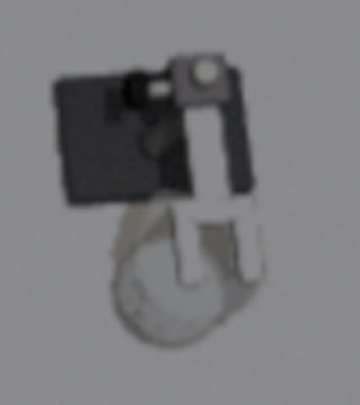

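View pics/z_scene0_300.png

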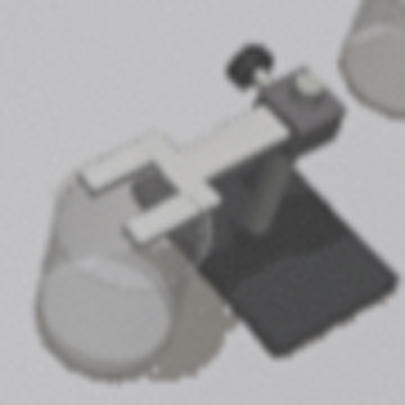

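View pics/z_scene0_200.png

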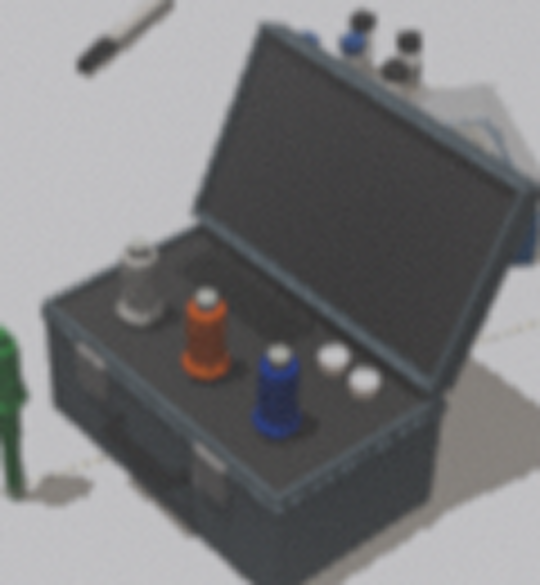

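The blue connector top is at about (239,181) in the top view. The fork opens toward the robot at about (349,178), with the beaker under it. Next I measure these precisely.

```bash
python3 - <<'E'
from h import *
t=dict(np.load('top0.npz'));s=dict(np.load('scene0.npz'))
def P(f,cx,cy,x0,y0,z): return onplane(f,(cx+.5)/4.5-.5+x0,(cy+.5)/4.5-.5+y0,z).round(4)
print('conn',[P(t,*p,150,110,.142) for p in((403,323),(290,351),(180,383))])
print('conn sc',[P(s,*p,200,90,.142) for p in((279,353),(207,296),(138,243))])
print('fork top: Ltip,Rtip,backcorners')
for p in((180,283),(202,283),(240,283),(262,280),(202,222),(237,222),(170,196),(262,196),(190,106),(222,106)): print(P(t,*p,300,120,.122))
print('fork scene')
for p in((80,178),(95,195),(124,228),(138,244),(150,165),(178,192),(155,134),(220,200),(262,110),(290,138)): print(P(s,*p,300,210,.122))
# fork by depth
for n,f in(('t',t),('s',s)):
    g=f['pixels'].astype(float);H,W=f['range_z'].shape
    uu,vv=np.meshgrid(np.arange(W),np.arange(H));K=f['K']
    p=cv2.undistortPoints(np.stack([uu,vv],-1).reshape(-1,1,2).astype(float),K,np.array([float(f['k1']),0,0,0,0.])).reshape(H,W,2)
    z=f['range_z'];X=np.stack([p[...,0]*z,p[...,1]*z,z],-1)@f['pose'][:3,:3].T+f['pose'][:3,3]
    m=(X[...,2]>.116)&(X[...,2]<.13)&(X[...,0]>.4)&(X[...,0]<.6)&(X[...,1]<-.05)&(X[...,1]>-.3)
    print(n,m.sum(),X[m].min(0),X[m].max(0),X[m].mean(0))
    im=np.zeros((H,W),np.uint8);im[m]=255;cv2.imwrite('pics/m%s.png'%n,im)
    m=(X[...,2]>.06)&(X[...,2]<.115)&(X[...,0]>.35)&(X[...,0]<.6)&(X[...,1]<-.05)&(X[...,1]>-.3)
    print(X[m].min(0) if m.any() else 0)
# beaker base circle: top view crop
print('beaker',P(t,170,290,300,120,.096),P(t,170,290,300,120,.0))
for p in((113,285),(165,347),(228,285)): print(P(t,*p,300,120,0.),P(t,*p,300,120,.096))
print('beaker base scene left/right/bottom')
for p in((38,308),(172,300),(105,380)): print(P(s,*p,300,210,0.))
E
```

```text
conn [array([0.462, 0.102, 0.142]), array([0.4452, 0.1614, 0.142 ]), array([0.4264, 0.2188, 0.142 ])]
conn sc [array([0.4598, 0.1027, 0.142 ]), array([0.4437, 0.1621, 0.142 ]), array([0.4265, 0.2216, 0.142 ])]
fork top: Ltip,Rtip,backcorners
[ 0.4705 -0.1437  0.122 ]
[ 0.4709 -0.1558  0.122 ]
[ 0.4714 -0.1767  0.122 ]
[ 0.4734 -0.1888  0.122 ]
[ 0.5054 -0.1566  0.122 ]
[ 0.5059 -0.1759  0.122 ]
[ 0.5198 -0.1392  0.122 ]
[ 0.5212 -0.1902  0.122 ]
[ 0.5725 -0.1514  0.122 ]
[ 0.573  -0.1694  0.122 ]
fork scene
[ 0.4665 -0.1489  0.122 ]
[ 0.4678 -0.1598  0.122 ]
[ 0.4701 -0.1804  0.122 ]
[ 0.4711 -0.1901  0.122 ]
[ 0.5   -0.156  0.122]
[ 0.5033 -0.174   0.122 ]
[ 0.5121 -0.1419  0.122 ]
[ 0.5182 -0.1856  0.122 ]
[ 0.5667 -0.1509  0.122 ]
[ 0.5688 -0.17    0.122 ]
t 592 [ 0.47157824 -0.18788423  0.11600192] [ 0.5977761  -0.11460912  0.12999253] [ 0.53616725 -0.1564058   0.1227264 ]
[ 0.45519081 -0.19985756  0.0601191 ]
s 770 [ 0.4677911  -0.19031543  0.11602767] [ 0.59885777 -0.11850767  0.12986573] [ 0.53294742 -0.16089222  0.12218894]
[ 0.4518098  -0.2008083   0.06004427]
beaker [ 0.4729 -0.1442  0.096 ] [ 0.4965 -0.1666  0.    ]
[ 0.4988 -0.1309  0.    ] [ 0.4749 -0.1121  0.096 ]
[ 0.46   -0.1628  0.    ] [ 0.44   -0.1408  0.096 ]
[ 0.5007 -0.2031  0.    ] [ 0.4766 -0.1771  0.096 ]
beaker base scene left/right/bottom
[ 0.4657 -0.1418  0.    ]
[ 0.5313 -0.1663  0.    ]
[ 0.475  -0.1908  0.    ]
```

```bash
cat >> h.py <<'E'
def M():
    s=manip.state();q=s['tool_rot'];return s,np.array(s['tool_pos']),R.from_quat([q[1],q[2],q[3],q[0]]).as_matrix()
def Rt(yaw,cur=None):
    # tool x down, z horizontal at yaw (mod pi -> nearest)
    best=None
    for k in(0,np.pi):
        z=np.array([np.cos(yaw+k),np.sin(yaw+k),0]);x=np.array([0,0,-1.]);A=np.stack([x,np.cross(z,x),z],1)
        a=np.linalg.norm(R.from_matrix(cur.T@A).as_rotvec())
        if best is None or a<best[0]: best=(a,A)
    return best[1]
def plan(p,yaw):
    s,c,A=M();B=Rt(yaw,A)
    print('t',s['time'],'pos',c.round(4),'F',s['contact_force'].round(1),'w',s['gripper_width'].round(3),'q',s['joint_pos'].round(2))
    print('tool axes cols',A.round(2).tolist())
    print('rotvec deg',np.degrees(R.from_matrix(A.T@B).as_rotvec()).round(2))
    d=np.array(p)-c;print('world d',d.round(4),'cm cur axes',(100*A.T@d).round(2),'cm after rot',(100*B.T@d).round(2))
E
python3 - <<'E'
from h import *
plan((.461,.1023,.20),.285)
E
```

```text
Traceback (most recent call last):
  File "h.py", line 26, in plan
    print('t',s['time'],'pos',c.round(4),'F',s['contact_force'].round(1),'w',s['gripper_width'].round(3),'q',s['joint_pos'].round(2))
                                                                             ^^^^^^^^^^^^^^^^^^^^^^^^
AttributeError: 'float' object has no attribute 'round'
```

```bash
sed -i "s/s\['gripper_width'\].round(3)/round(s['gripper_width'],3)/" h.py
python3 - <<'E'
from h import *
plan((.461,.1023,.20),.285)
E
```

```text
t 0.1 pos [0.2174 0.5853 0.2302] F [0.  1.1 0.3] w 0.999 q [ 1.1   0.05  1.61  0.    1.48 -0.12]
tool axes cols [[-0.0, -0.94, 0.35], [-0.0, 0.35, 0.94], [-1.0, 0.0, -0.0]]
rotvec deg [ 5.329e+01 -1.100e-01  4.000e-02]
world d [ 0.2436 -0.483  -0.0302] cm cur axes [  3.08 -39.66 -36.79] cm after rot [  3.02 -53.2    9.79]
```

```bash
python3 -m inch '[{"fingers":1,"delta_pos":[0,0,0],"twist":[10.66,0,0]},{"fingers":1,"delta_pos":[0,0,0],"twist":[10.66,0,0]},{"fingers":1,"delta_pos":[0,0,0],"twist":[10.66,0,0]},{"fingers":1,"delta_pos":[0,0,0],"twist":[10.66,0,0]},{"fingers":1,"delta_pos":[0,0,0],"twist":[10.66,0,0]}]'
python3 -m inch '[{"fingers":1,"delta_pos":[0,-6,1.1],"twist":[0,0,0]},{"fingers":1,"delta_pos":[0,-6,1.1],"twist":[0,0,0]},{"fingers":1,"delta_pos":[0,-6,1.1],"twist":[0,0,0]},{"fingers":1,"delta_pos":[0,-6,1.1],"twist":[0,0,0]},{"fingers":1,"delta_pos":[0,-6,1.1],"twist":[0,0,0]}]'
python3 - <<'E'
from h import *
plan((.461,.1023,.20),.285)
E
```

```text
time: 0.72
tool_pos: [0.2175, 0.5855, 0.2305]
tool_rot: [0.7, -0.099, 0.701, 0.098]
contact_force: [0.4, 0.2, -0.5]
gripper_width: 0.999
time: 1.35
tool_pos: [0.355, 0.3115, 0.2309]
tool_rot: [0.7, -0.101, 0.7, 0.1]
contact_force: [1.2, 0.1, 0.1]
gripper_width: 1.002
t 1.35 pos [0.355  0.3115 0.2309] F [1.2 0.1 0.1] w 1.002 q [ 0.56 -0.33  1.96 -0.    1.51  0.28]
tool axes cols [[-0.0, -0.28, 0.96], [-0.0, 0.96, 0.28], [-1.0, -0.0, -0.0]]
rotvec deg [ 0.01 -0.01  0.01]
world d [ 0.106  -0.2092 -0.0309] cm cur axes [  3.09 -23.06   4.28] cm after rot [  3.09 -23.06   4.29]
```

```bash
python3 -m inch '[{"fingers":1,"delta_pos":[0,-5.7,1],"twist":[0,0,0]},{"fingers":1,"delta_pos":[0,-5.7,1],"twist":[0,0,0]},{"fingers":1,"delta_pos":[0,-5.7,1],"twist":[0,0,0]},{"fingers":1,"delta_pos":[1,-4,0.8],"twist":[0,0,0]},{"fingers":1,"delta_pos":[2,0,0],"twist":[0,0,0]}]'
python3 -m inch '[{"fingers":1,"delta_pos":[0,0,0],"twist":[0,0,0]}]'
python3 - <<'E'
from h import *
plan((.461,.1023,.20),.285)
grab('top','top1');f=grab('scene','scene1')
cv2.imwrite('pics/a1.png',cv2.resize(f['pixels'][90:220,190:330],None,fx=4.5,fy=4.5))
E
```

```text
time: 1.98
tool_pos: [0.4517, 0.1195, 0.2014]
tool_rot: [0.701, -0.099, 0.7, 0.099]
contact_force: [-1.9, 0.9, -0.8]
gripper_width: 1.003
time: 2.1
tool_pos: [0.4487, 0.1217, 0.1985]
tool_rot: [0.698, -0.1, 0.702, 0.101]
contact_force: [-0.9, -0.7, 0.2]
gripper_width: 1.002
t 2.1 pos [0.4487 0.1217 0.1985] F [-0.9 -0.7  0.2] w 1.002 q [ 0.1  -0.32  2.01  0.    1.46 -0.18]
tool axes cols [[-0.01, -0.28, 0.96], [-0.0, 0.96, 0.28], [-1.0, 0.0, -0.01]]
rotvec deg [-0.02 -0.3  -0.08]
world d [ 0.0123 -0.0194  0.0015] cm cur axes [-0.16 -2.21  0.64] cm after rot [-0.15 -2.21  0.64]
```

View pics/a1.png

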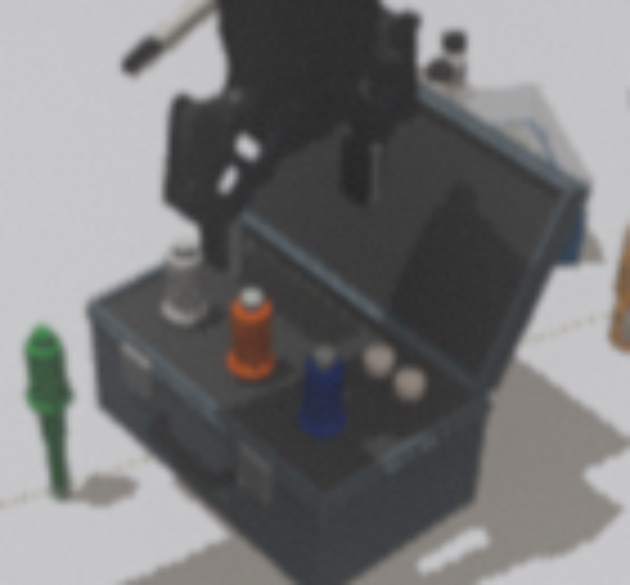

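The open gripper is above the case, still 2 cm short of the blue head at (322,390). Next I correct sideways and descend.

```bash
python3 -m inch '[{"fingers":1,"delta_pos":[0,-2.2,0.64],"twist":[0,0,0]},{"fingers":1,"delta_pos":[0,0,0],"twist":[0,0,0]},{"fingers":1,"delta_pos":[0,0,0],"twist":[0,0,0]}]'
python3 - <<'E'
from h import *
plan((.461,.1023,.10),.285)
grab('top','top2');f=grab('scene','scene2')
cv2.imwrite('pics/a2.png',cv2.resize(f['pixels'][90:220,190:330],None,fx=4.5,fy=4.5))
E
```

```text
time: 2.58
tool_pos: [0.4627, 0.1032, 0.2018]
tool_rot: [0.7, -0.101, 0.7, 0.101]
contact_force: [-0.1, 0.4, 0.1]
gripper_width: 0.996
t 2.575 pos [0.4627 0.1032 0.2018] F [-0.1  0.4  0.1] w 0.996 q [ 0.06 -0.3   1.99  0.    1.46 -0.22]
tool axes cols [[0.0, -0.28, 0.96], [0.0, 0.96, 0.28], [-1.0, 0.0, 0.0]]
rotvec deg [ 0.06  0.04 -0.02]
world d [-0.0017 -0.0009 -0.1018] cm cur axes [10.18 -0.04 -0.19] cm after rot [10.18 -0.04 -0.18]
```

View pics/a2.png

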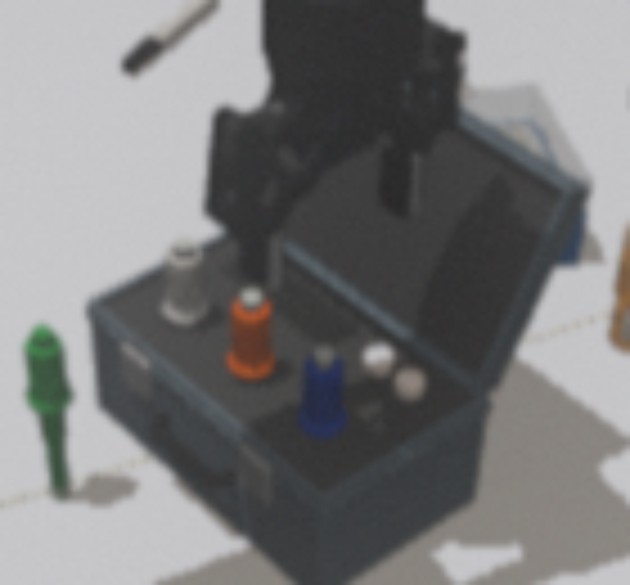

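```bash
python3 -m inch '[{"fingers":1,"delta_pos":[2.5,0,-0.18],"twist":[0,0,0]},{"fingers":1,"delta_pos":[2.5,0,0],"twist":[0,0,0]},{"fingers":1,"delta_pos":[2.5,0,0],"twist":[0,0,0]},{"fingers":1,"delta_pos":[2.6,0,0],"twist":[0,0,0]},{"fingers":0,"delta_pos":[0,0,0],"twist":[0,0,0]}]'
python3 -m inch '[{"fingers":-0.2,"delta_pos":[0,0,0],"twist":[0,0,0]},{"fingers":-0.2,"delta_pos":[0,0,0],"twist":[0,0,0]},{"fingers":-0.2,"delta_pos":[0,0,0],"twist":[0,0,0]}]'
python3 - <<'E'
from h import *
plan((.461,.1023,.10),.285)
f=grab('top','top3');g=grab('scene','scene3')
cv2.imwrite('pics/a3.png',np.hstack([cv2.resize(x,None,fx=4,fy=4) for x in (g['pixels'][100:220,220:310],f['pixels'][120:240,180:270])]))
E
```

```text
time: 3.3
tool_pos: [0.459, 0.102, 0.0981]
tool_rot: [0.698, -0.1, 0.702, 0.101]
contact_force: [-0.4, -0.5, 0.4]
gripper_width: 0.817
time: 3.68
tool_pos: [0.4618, 0.1018, 0.1015]
tool_rot: [0.701, -0.1, 0.699, 0.1]
contact_force: [0.7, -0.9, 0.0]
gripper_width: 0.403
t 3.675 pos [0.4618 0.1018 0.1015] F [ 0.7 -0.9  0. ] w 0.403 q [ 0.06 -0.2   2.08  0.    1.26 -0.23]
tool axes cols [[0.0, -0.28, 0.96], [0.0, 0.96, 0.28], [-1.0, -0.0, 0.0]]
rotvec deg [-0.01  0.11  0.02]
world d [-0.0008  0.0005 -0.0015] cm cur axes [ 0.15  0.07 -0.07] cm after rot [ 0.15  0.07 -0.07]
```

View pics/a3.png

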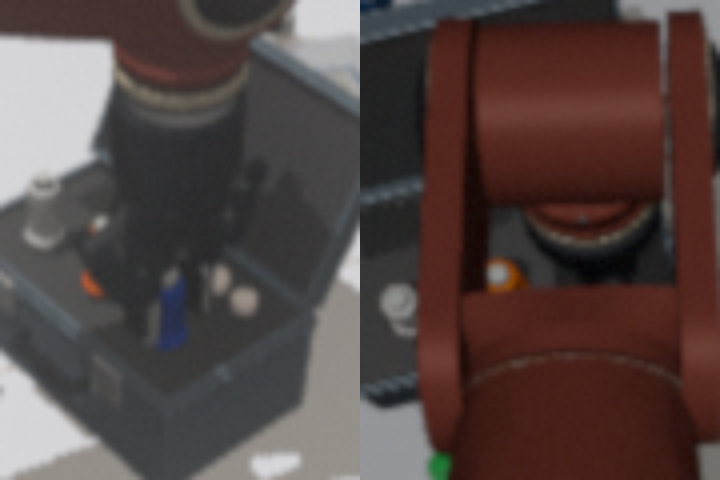

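The blue head at (172,310) in the left view sits between the fingers, so I close.

```bash
python3 -m inch '[{"fingers":-0.45,"delta_pos":[0,0,0],"twist":[0,0,0]},{"fingers":-0.6,"delta_pos":[0,0,0],"twist":[0,0,0]},{"fingers":-1,"delta_pos":[0,0,0],"twist":[0,0,0]},{"fingers":-1,"delta_pos":[0,0,0],"twist":[0,0,0]},{"fingers":-1,"delta_pos":[0,0,0],"twist":[0,0,0]}]'
python3 - <<'E'
from h import *
s,c,A=M();print(s['time'],c.round(4),s['contact_force'].round(1),s['ft_torque'].round(2),s['gripper_width'])
E
```

```text
time: 4.4
tool_pos: [0.4612, 0.1017, 0.1005]
tool_rot: [0.7, -0.1, 0.7, 0.1]
contact_force: [-1.9, -0.8, 3.2]
gripper_width: 0.238
4.4 [0.4612 0.1017 0.1005] [-1.9 -0.8  3.2] [-0.04  0.19 -0.02] 0.23792788317205996
```

```bash
python3 -m inch '[{"fingers":-1,"delta_pos":[0,0,0],"twist":[10.5,0,0]},{"fingers":-1,"delta_pos":[-0.05,0,0],"twist":[-10.5,0,0]},{"fingers":-1,"delta_pos":[-0.05,0,0],"twist":[-10.5,0,0]},{"fingers":-1,"delta_pos":[-0.05,0,0],"twist":[10.5,0,0]},{"fingers":-1,"delta_pos":[-0.05,0,0],"twist":[10.5,0,0]}]'
python3 -m inch '[{"fingers":-1,"delta_pos":[-0.05,0,0],"twist":[-10.5,0,0]},{"fingers":-1,"delta_pos":[-0.05,0,0],"twist":[-10.5,0,0]},{"fingers":-1,"delta_pos":[-0.05,0,0],"twist":[10.5,0,0]},{"fingers":-1,"delta_pos":[-0.05,0,0],"twist":[10.5,0,0]}]'
python3 - <<'E'
from h import *
s,c,A=M();print(s['time'],c.round(4),s['contact_force'].round(1),s['ft_torque'].round(2),s['gripper_width'])
f=grab('top','top4');g=grab('scene','scene4')
cv2.imwrite('pics/a4.png',np.hstack([cv2.resize(x,None,fx=4,fy=4) for x in (g['pixels'][100:220,220:310],f['pixels'][120:240,180:270])]))
E
```

```text
time: 5.03
tool_pos: [0.4604, 0.1016, 0.101]
tool_rot: [0.706, -0.034, 0.707, 0.034]
contact_force: [0.6, -1.0, -3.1]
gripper_width: 0.236
time: 5.52
tool_pos: [0.46, 0.1015, 0.1025]
tool_rot: [0.705, -0.034, 0.707, 0.034]
contact_force: [0.3, -0.7, -5.6]
gripper_width: 0.238
5.525 [0.46   0.1015 0.1025] [ 0.3 -0.7 -5.6] [-0.09 -0.18  0.05] 0.23763865509554075
```

View pics/a4.png

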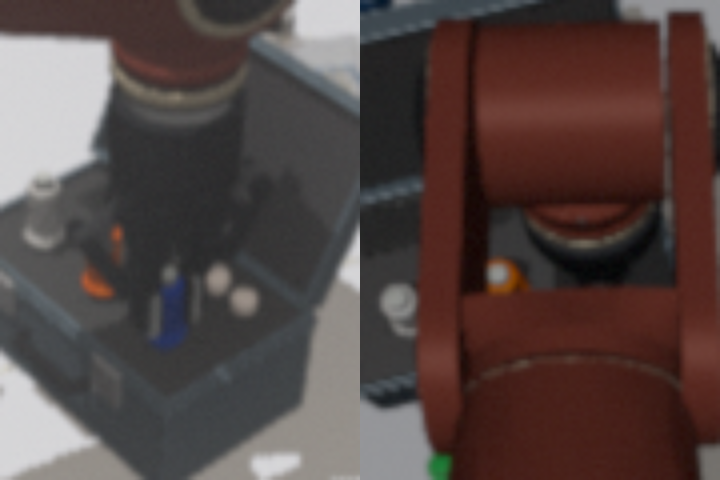

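The case is flat and the probe has begun to rise (force 5.6 N). I widen the twists and pull no faster.

```bash
python3 -m inch '[{"fingers":-1,"delta_pos":[0,0,0],"twist":[-10.5,0,0]},{"fingers":-1,"delta_pos":[0,0,0],"twist":[-10.5,0,0]},{"fingers":-1,"delta_pos":[0,0,0],"twist":[-10.5,0,0]}]'
python3 -m inch '[{"fingers":-1,"delta_pos":[0,0,0],"twist":[10.5,0,0]},{"fingers":-1,"delta_pos":[-0.05,0,0],"twist":[10.5,0,0]},{"fingers":-1,"delta_pos":[-0.05,0,0],"twist":[10.5,0,0]}]'
python3 -m inch '[{"fingers":-1,"delta_pos":[0,0,0],"twist":[-10.5,0,0]},{"fingers":-1,"delta_pos":[-0.05,0,0],"twist":[-10.5,0,0]},{"fingers":-1,"delta_pos":[-0.05,0,0],"twist":[-10.5,0,0]}]'
```

```text
time: 6.0
tool_pos: [0.4607, 0.1018, 0.1035]
tool_rot: [0.669, -0.229, 0.669, 0.23]
contact_force: [0.5, 0.7, -3.5]
gripper_width: 0.241
time: 6.38
tool_pos: [0.4604, 0.1016, 0.1043]
tool_rot: [0.706, -0.035, 0.707, 0.035]
contact_force: [0.3, -0.8, -4.9]
gripper_width: 0.24
time: 6.75
tool_pos: [0.4605, 0.1019, 0.1053]
tool_rot: [0.669, -0.229, 0.669, 0.23]
contact_force: [1.9, 0.9, -4.1]
gripper_width: 0.239
```

```bash
python3 -m inch '[{"fingers":-1,"delta_pos":[-0.04,0,0],"twist":[10.5,0,0]},{"fingers":-1,"delta_pos":[-0.05,0,0],"twist":[10.5,0,0]},{"fingers":-1,"delta_pos":[-0.05,0,0],"twist":[10.5,0,0]}]'
python3 -m inch '[{"fingers":-1,"delta_pos":[-0.04,0,0],"twist":[-10.5,0,0]},{"fingers":-1,"delta_pos":[-0.05,0,0],"twist":[-10.5,0,0]},{"fingers":-1,"delta_pos":[-0.05,0,0],"twist":[-10.5,0,0]}]'
python3 -m inch '[{"fingers":-1,"delta_pos":[-0.04,0,0],"twist":[10.5,0,0]},{"fingers":-1,"delta_pos":[-0.05,0,0],"twist":[10.5,0,0]},{"fingers":-1,"delta_pos":[-0.05,0,0],"twist":[10.5,0,0]}]'
python3 -m inch '[{"fingers":-1,"delta_pos":[-0.04,0,0],"twist":[-10.5,0,0]},{"fingers":-1,"delta_pos":[-0.05,0,0],"twist":[-10.5,0,0]},{"fingers":-1,"delta_pos":[-0.05,0,0],"twist":[-10.5,0,0]}]'
```

```text
time: 7.12
tool_pos: [0.4603, 0.1016, 0.1065]
tool_rot: [0.706, -0.035, 0.707, 0.035]
contact_force: [0.2, -0.2, -5.9]
gripper_width: 0.244
time: 7.5
tool_pos: [0.4604, 0.1019, 0.1078]
tool_rot: [0.668, -0.229, 0.669, 0.23]
contact_force: [1.1, 0.9, -5.2]
gripper_width: 0.24
time: 7.88
tool_pos: [0.4602, 0.1016, 0.1092]
tool_rot: [0.706, -0.035, 0.707, 0.035]
contact_force: [0.7, -0.7, -4.5]
gripper_width: 0.245
time: 8.25
tool_pos: [0.4604, 0.1019, 0.1106]
tool_rot: [0.668, -0.229, 0.669, 0.23]
contact_force: [0.7, 0.2, -5.6]
gripper_width: 0.238
```

```bash
python3 -m inch '[{"fingers":-1,"delta_pos":[-0.05,0,0],"twist":[10.5,0,0]},{"fingers":-1,"delta_pos":[-0.05,0,0],"twist":[10.5,0,0]},{"fingers":-1,"delta_pos":[-0.05,0,0],"twist":[10.5,0,0]}]'
python3 -m inch '[{"fingers":-1,"delta_pos":[-0.05,0,0],"twist":[-10.5,0,0]},{"fingers":-1,"delta_pos":[-0.05,0,0],"twist":[-10.5,0,0]},{"fingers":-1,"delta_pos":[-0.05,0,0],"twist":[-10.5,0,0]}]'
python3 - <<'E'
from h import *
g=grab('scene','scene5')
cv2.imwrite('pics/a5.png',cv2.resize(g['pixels'][100:220,200:330],None,fx=5,fy=5))
E
```

```text
time: 8.62
tool_pos: [0.4602, 0.1016, 0.112]
tool_rot: [0.705, -0.035, 0.707, 0.035]
contact_force: [1.4, -0.8, -5.5]
gripper_width: 0.237
time: 9.0
tool_pos: [0.4603, 0.1018, 0.1135]
tool_rot: [0.668, -0.229, 0.669, 0.23]
contact_force: [0.7, 0.8, -5.4]
gripper_width: 0.244
```

View pics/a5.png

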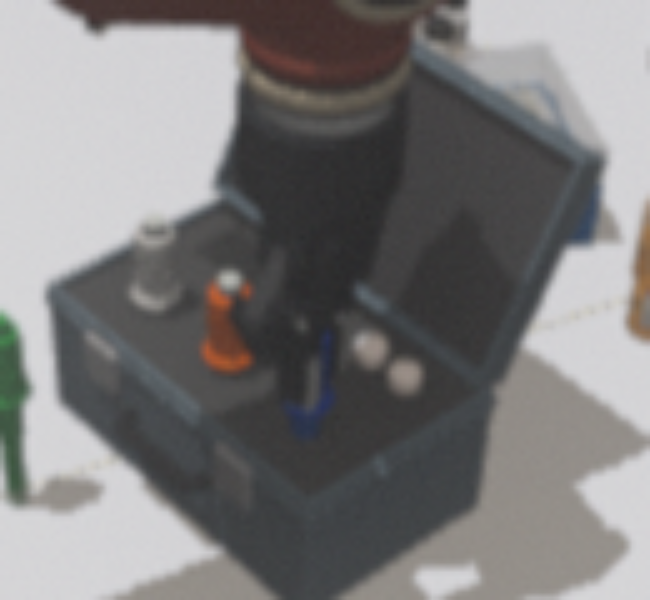

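The collar at (310,405) has risen and the blue body shows beneath it. The case is flat, so I carry on.

```bash
python3 -m inch '[{"fingers":-1,"delta_pos":[-0.05,0,0],"twist":[10.5,0,0]},{"fingers":-1,"delta_pos":[-0.05,0,0],"twist":[10.5,0,0]},{"fingers":-1,"delta_pos":[-0.05,0,0],"twist":[10.5,0,0]}]'
python3 -m inch '[{"fingers":-1,"delta_pos":[-0.05,0,0],"twist":[-10.5,0,0]},{"fingers":-1,"delta_pos":[-0.05,0,0],"twist":[-10.5,0,0]},{"fingers":-1,"delta_pos":[-0.05,0,0],"twist":[-10.5,0,0]}]'
python3 -m inch '[{"fingers":-1,"delta_pos":[-0.05,0,0],"twist":[10.5,0,0]},{"fingers":-1,"delta_pos":[-0.05,0,0],"twist":[10.5,0,0]},{"fingers":-1,"delta_pos":[-0.05,0,0],"twist":[10.5,0,0]}]'
python3 -m inch '[{"fingers":-1,"delta_pos":[-0.05,0,0],"twist":[-10.5,0,0]},{"fingers":-1,"delta_pos":[-0.05,0,0],"twist":[-10.5,0,0]},{"fingers":-1,"delta_pos":[-0.05,0,0],"twist":[-10.5,0,0]}]'
python3 -m inch '[{"fingers":-1,"delta_pos":[-0.05,0,0],"twist":[10.5,0,0]},{"fingers":-1,"delta_pos":[-0.05,0,0],"twist":[10.5,0,0]},{"fingers":-1,"delta_pos":[-0.05,0,0],"twist":[10.5,0,0]}]'
python3 -m inch '[{"fingers":-1,"delta_pos":[-0.05,0,0],"twist":[-10.5,0,0]},{"fingers":-1,"delta_pos":[-0.05,0,0],"twist":[-10.5,0,0]},{"fingers":-1,"delta_pos":[-0.05,0,0],"twist":[-10.5,0,0]}]'
```

```text
time: 9.43
tool_pos: [0.4602, 0.1016, 0.1151]
tool_rot: [0.706, -0.034, 0.707, 0.034]
contact_force: [0.5, -0.8, -6.1]
gripper_width: 0.241
time: 9.8
tool_pos: [0.4603, 0.1018, 0.1166]
tool_rot: [0.669, -0.228, 0.67, 0.229]
contact_force: [2.4, 0.4, -5.6]
gripper_width: 0.244
time: 10.18
tool_pos: [0.4602, 0.1017, 0.1181]
tool_rot: [0.706, -0.034, 0.707, 0.034]
contact_force: [0.5, -0.7, -6.4]
gripper_width: 0.239
time: 10.55
tool_pos: [0.4603, 0.1018, 0.1196]
tool_rot: [0.669, -0.228, 0.67, 0.229]
contact_force: [-0.3, 0.7, -6.3]
gripper_width: 0.239
time: 10.92
tool_pos: [0.4602, 0.1016, 0.121]
tool_rot: [0.706, -0.034, 0.707, 0.034]
contact_force: [0.3, -0.6, -6.1]
gripper_width: 0.239
time: 11.3
tool_pos: [0.4605, 0.1018, 0.1228]
tool_rot: [0.669, -0.228, 0.67, 0.229]
contact_force: [0.8, 0.8, -4.2]
gripper_width: 0.237
```

```bash
python3 -m inch '[{"fingers":-1,"delta_pos":[-0.05,0,0],"twist":[10.5,0,0]},{"fingers":-1,"delta_pos":[-0.05,0,0],"twist":[10.5,0,0]},{"fingers":-1,"delta_pos":[-0.05,0,0],"twist":[0,0,0]}]'
python3 -m inch '[{"fingers":-1,"delta_pos":[-0.1,0,0],"twist":[0,0,0]},{"fingers":-1,"delta_pos":[-0.1,0,0],"twist":[0,0,0]}]'
```

```text
time: 11.68
tool_pos: [0.4612, 0.1017, 0.1258]
tool_rot: [0.7, -0.101, 0.7, 0.101]
contact_force: [-0.3, -0.4, 0.4]
gripper_width: 0.241
time: 11.92
tool_pos: [0.4612, 0.1018, 0.1276]
tool_rot: [0.7, -0.101, 0.7, 0.101]
contact_force: [0.8, 0.4, 0.1]
gripper_width: 0.239
```

The body has let go (force about 0). I lift clear.

```bash
python3 -m inch '[{"fingers":-1,"delta_pos":[-1,0,0],"twist":[0,0,0]},{"fingers":-1,"delta_pos":[-2,0,0],"twist":[0,0,0]},{"fingers":-1,"delta_pos":[-2,0,0],"twist":[0,0,0]},{"fingers":-1,"delta_pos":[-2,0,0],"twist":[0,0,0]},{"fingers":-1,"delta_pos":[-2,0,0],"twist":[0,0,0]}]'
python3 -m inch '[{"fingers":-1,"delta_pos":[-2,0,0],"twist":[0,0,0]},{"fingers":-1,"delta_pos":[-0.5,0,0],"twist":[0,0,0]},{"fingers":-1,"delta_pos":[0,0,0],"twist":[0,0,0]}]'
python3 - <<'E'
from h import *
plan((.493,-.1665,.24),.285)
g=grab('scene','scene6')
cv2.imwrite('pics/a6.png',cv2.resize(g['pixels'][80:220,200:330],None,fx=4.2,fy=4.2))
E
```

```text
time: 12.55
tool_pos: [0.4611, 0.1017, 0.2189]
tool_rot: [0.7, -0.1, 0.7, 0.1]
contact_force: [-0.7, -0.8, -0.6]
gripper_width: 0.238
time: 12.92
tool_pos: [0.4612, 0.1017, 0.2426]
tool_rot: [0.7, -0.1, 0.7, 0.1]
contact_force: [0.5, -0.3, -0.4]
gripper_width: 0.239
t 12.925 pos [0.4612 0.1017 0.2426] F [ 0.5 -0.3 -0.4] w 0.239 q [ 0.06 -0.33  1.94 -0.    1.53 -0.23]
tool axes cols [[0.0, -0.28, 0.96], [0.0, 0.96, 0.28], [-1.0, -0.0, 0.0]]
rotvec deg [-0.01  0.02  0.  ]
world d [ 0.0318 -0.2682 -0.0026] cm cur axes [  0.26 -26.64  -4.48] cm after rot [  0.26 -26.63  -4.49]
```

View pics/a6.png

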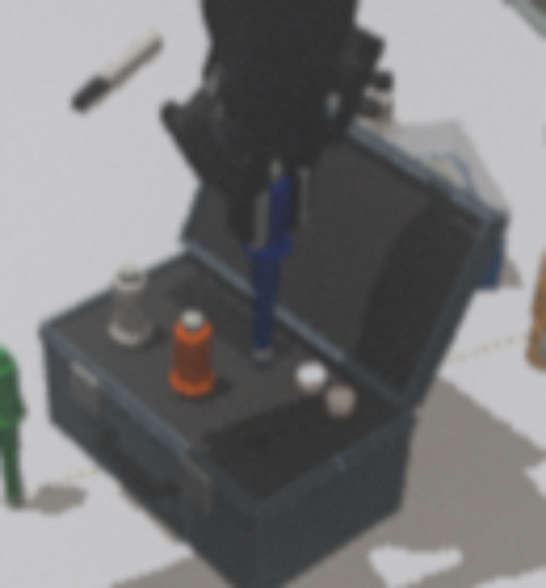

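The electrode is free, with its tip at (262,355) above the foam. The other probes are seated and the case is flat. I carry it toward the fork.

```bash
python3 -m inch '[{"fingers":-1,"delta_pos":[0,-4,-0.7],"twist":[0,0,0]},{"fingers":-1,"delta_pos":[0,-5.5,-1],"twist":[0,0,0]},{"fingers":-1,"delta_pos":[0,-5.5,-1],"twist":[0,0,0]},{"fingers":-1,"delta_pos":[0,-5.5,-1],"twist":[0,0,0]},{"fingers":-1,"delta_pos":[0,-3.5,-0.7],"twist":[0,0,0]}]'
python3 -m inch '[{"fingers":-1,"delta_pos":[0,-1,0],"twist":[0,0,0]},{"fingers":-1,"delta_pos":[0,0,0],"twist":[0,0,0]},{"fingers":-1,"delta_pos":[0,0,0],"twist":[0,0,0]}]'
python3 - <<'E'
from h import *
plan((.493,-.1665,.24),.285)
g=grab('scene','scene7');f=grab('top','top7')
cv2.imwrite('pics/a7.png',np.hstack([cv2.resize(g['pixels'][170:310,290:380],None,fx=4.2,fy=4.2),cv2.resize(f['pixels'][90:230,300:390],None,fx=4.2,fy=4.2)]))
E
```

```text
time: 13.6
tool_pos: [0.4856, -0.1431, 0.241]
tool_rot: [0.699, -0.099, 0.701, 0.1]
contact_force: [0.2, -0.1, -0.1]
gripper_width: 0.236
time: 13.98
tool_pos: [0.489, -0.1494, 0.2421]
tool_rot: [0.7, -0.101, 0.7, 0.101]
contact_force: [0.7, 0.3, 0.4]
gripper_width: 0.238
t 13.975 pos [ 0.489  -0.1494  0.2421] F [0.7 0.3 0.4] w 0.238 q [-0.44 -0.23  1.86  0.    1.51 -0.73]
tool axes cols [[-0.0, -0.28, 0.96], [0.0, 0.96, 0.28], [-1.0, 0.0, -0.0]]
rotvec deg [ 0.07 -0.02 -0.05]
world d [ 0.004  -0.0171 -0.0021] cm cur axes [ 0.2  -1.76 -0.1 ] cm after rot [ 0.21 -1.76 -0.1 ]
```

View pics/a7.png

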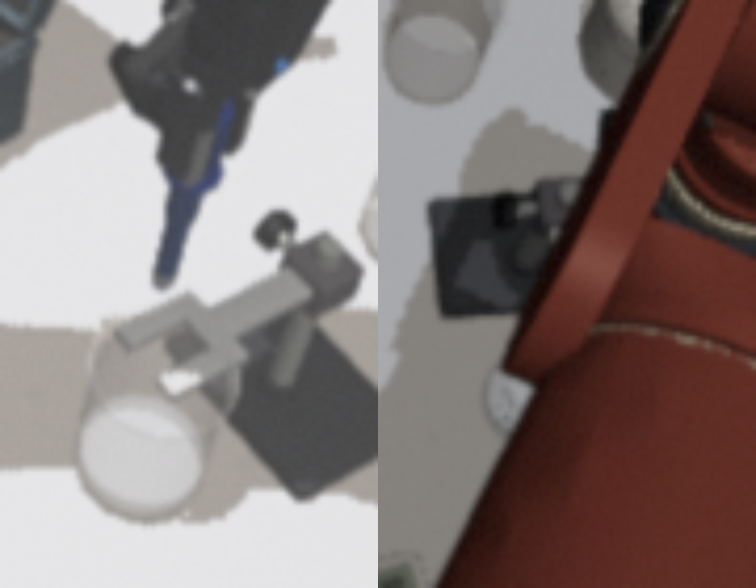

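The scene view shows the tip at (163,283), above and left of the slot. The top view is blocked by the arm. I move over nominally, then measure the electrode axis and the fork in the same scene view so that any camera bias cancels.

```bash
python3 -m inch '[{"fingers":-1,"delta_pos":[0,-1.76,-0.1],"twist":[0,0,0]},{"fingers":-1,"delta_pos":[0,0,0],"twist":[0,0,0]},{"fingers":-1,"delta_pos":[0,0,0],"twist":[0,0,0]},{"fingers":-1,"delta_pos":[0,0,0],"twist":[0,0,0]}]'
cat >> h.py <<'E'
def proj(f,P):
    T=np.linalg.inv(np.array(f['pose']));P=np.atleast_2d(P).astype(float)
    return cv2.projectPoints(P,cv2.Rodrigues(T[:3,:3])[0],T[:3,3],np.array(f['K']),np.array([float(f['k1']),0,0,0,0.]))[0][:,0]
E
python3 - <<'E'
from h import *
plan((.493,-.1665,.24),.285)
g=grab('scene','scene8')
s,c,A=M()
pts=[c+np.array([0,0,h]) for h in (.0415-.0,-.006,-.011,-.039,-.093)]  # conn top, collar top, underside, body end, tip
print(proj(g,pts).round(1))
im=cv2.resize(g['pixels'][170:310,300:390],None,fx=5,fy=5,interpolation=cv2.INTER_CUBIC)[:600]
cv2.imwrite('pics/a8.png',im)
for p in proj(g,pts): cv2.circle(im,tuple(int(x) for x in ((p-[300,170]+.5)*5)),3,(0,0,255),-1)
cv2.imwrite('pics/a8m.png',np.hstack([cv2.imread('pics/a8.png')[:, :400],im[:,:400]]))
E
```

```text
time: 14.58
tool_pos: [0.493, -0.1677, 0.2424]
tool_rot: [0.7, -0.1, 0.7, 0.1]
contact_force: [0.4, -0.4, -1.3]
gripper_width: 0.238
t 14.575 pos [ 0.493  -0.1677  0.2424] F [ 0.4 -0.4 -1.3] w 0.238 q [-0.47 -0.21  1.84  0.    1.51 -0.76]
tool axes cols [[-0.0, -0.28, 0.96], [0.0, 0.96, 0.28], [-1.0, 0.0, -0.0]]
rotvec deg [-0.02 -0.   -0.01]
world d [-0.      0.0012 -0.0024] cm cur axes [0.24 0.11 0.03] cm after rot [0.24 0.11 0.03]
[[349.1 197.4]
 [343.9 215.2]
 [343.3 217. ]
 [340.5 226.6]
 [335.6 243.6]]
```

View pics/a8m.png

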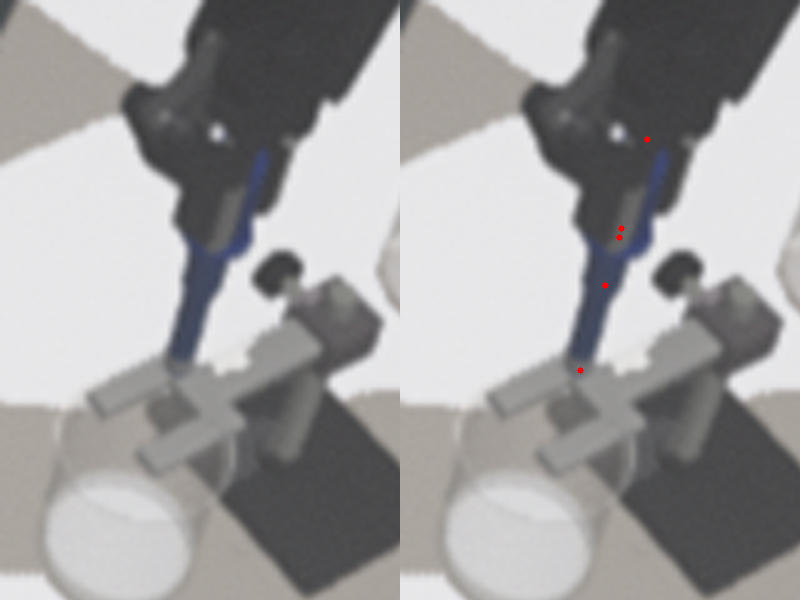

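```bash
python3 - <<'E'
from h import *
for n in('scene0','top0'):
    f=dict(np.load(n+'.npz'));rows=[]
    yaw=.085;ex=np.array([np.cos(yaw),np.sin(yaw),0]);ey=np.array([-np.sin(yaw),np.cos(yaw),0])
    o=np.array([.493,-.1665,.122])
    gx=np.arange(-.045,.095,.0004);gy=np.arange(-.04,.04,.0004)
    P=o+gx[:,None,None]*ex+gy[None,:,None]*ey
    uv=proj(f,P.reshape(-1,3)).reshape(len(gx),len(gy),2).astype(np.float32)
    im=cv2.remap(f['pixels'],uv[...,0],uv[...,1],cv2.INTER_CUBIC)
    im=im[::-1,::-1] # +x up, +y left
    im=np.ascontiguousarray(cv2.resize(im,None,fx=2,fy=2)) # 5px/mm.. 
    cv2.imwrite('pics/r_%s.png'%n,im);print(im.shape)
a=[cv2.imread('pics/r_%s.png'%n) for n in('scene0','top0')]
cv2.imwrite('pics/r.png',cv2.resize(np.hstack(a),None,fx=.84,fy=.84))
E
```

```text
(700, 400, 3)
(700, 400, 3)
```

View pics/r.png

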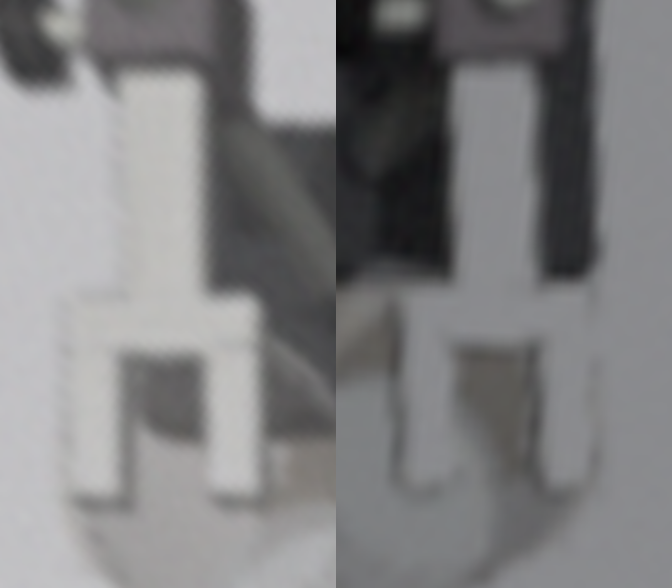

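Rectified onto the fork's top plane, both views agree once the bias is removed. The slot centre in robot coordinates is about (0.4944, -0.1656), with fork yaw about 0.085. I shift there and lower the 12 mm stem into the slot.

```bash
python3 - <<'E'
from h import *
plan((.4944,-.1656,.17),.285)
E
```

```text
t 14.625 pos [ 0.493  -0.1677  0.2424] F [-0.6 -0.7 -0.9] w 0.239 q [-0.47 -0.21  1.84  0.    1.51 -0.76]
tool axes cols [[-0.0, -0.28, 0.96], [0.0, 0.96, 0.28], [-1.0, 0.0, -0.0]]
rotvec deg [-0.01 -0.   -0.01]
world d [ 0.0014  0.0021 -0.0724] cm cur axes [7.24 0.16 0.19] cm after rot [7.24 0.16 0.19]
```

```bash
python3 -m inch '[{"fingers":-1,"delta_pos":[0,0.16,0.19],"twist":[0,0,0]},{"fingers":-1,"delta_pos":[0,0,0],"twist":[0,0,0]},{"fingers":-1,"delta_pos":[1,0,0],"twist":[0,0,0]},{"fingers":-1,"delta_pos":[1,0,0],"twist":[0,0,0]}]'
python3 -m inch '[{"fingers":-1,"delta_pos":[1.2,0,0],"twist":[0,0,0]},{"fingers":-1,"delta_pos":[1.2,0,0],"twist":[0,0,0]},{"fingers":-1,"delta_pos":[1.2,0,0],"twist":[0,0,0]},{"fingers":-1,"delta_pos":[1.2,0,0],"twist":[0,0,0]},{"fingers":-1,"delta_pos":[0.4,0,0],"twist":[0,0,0]}]'
python3 -m inch '[{"fingers":-1,"delta_pos":[0,0,0],"twist":[0,0,0]},{"fingers":-1,"delta_pos":[0,0,0],"twist":[0,0,0]}]'
python3 - <<'E'
from h import *
plan((.4944,-.1656,.133),.285)
g=grab('scene','scene9')
s,c,A=M()
im=cv2.resize(g['pixels'][190:300,300:380],None,fx=5,fy=5,interpolation=cv2.INTER_CUBIC)
im0=im.copy()
# electrode stem at fork plane, and fork corners
yaw=.085;ex=np.array([np.cos(yaw),np.sin(yaw),0]);ey=np.array([-np.sin(yaw),np.cos(yaw),0])
for p in proj(g,[c+np.array([0,0,h]) for h in(-.011,-.039,.122-c[2])]): cv2.circle(im,tuple(int(x) for x in ((p-[300,190]+.5)*5)),3,(0,0,255),-1)
cv2.imwrite('pics/a9.png',np.hstack([im0,im]))
E
```

```text
time: 15.12
tool_pos: [0.4943, -0.1656, 0.2214]
tool_rot: [0.7, -0.1, 0.7, 0.1]
contact_force: [0.3, 0.3, -1.2]
gripper_width: 0.243
time: 15.75
tool_pos: [0.494, -0.1654, 0.1691]
tool_rot: [0.699, -0.1, 0.7, 0.101]
contact_force: [0.1, 0.5, -0.4]
gripper_width: 0.236
time: 16.0
tool_pos: [0.4948, -0.1658, 0.171]
tool_rot: [0.7, -0.101, 0.7, 0.1]
contact_force: [-0.4, -0.6, -0.8]
gripper_width: 0.238
t 16.0 pos [ 0.4948 -0.1658  0.171 ] F [-0.4 -0.6 -0.8] w 0.238 q [-0.47 -0.15  1.91  0.    1.38 -0.75]
tool axes cols [[0.0, -0.28, 0.96], [-0.0, 0.96, 0.28], [-1.0, -0.0, 0.0]]
rotvec deg [-0.01  0.05  0.04]
world d [-0.0004  0.0002 -0.038 ] cm cur axes [ 3.8   0.04 -0.04] cm after rot [ 3.8   0.04 -0.03]
```

View pics/a9.png

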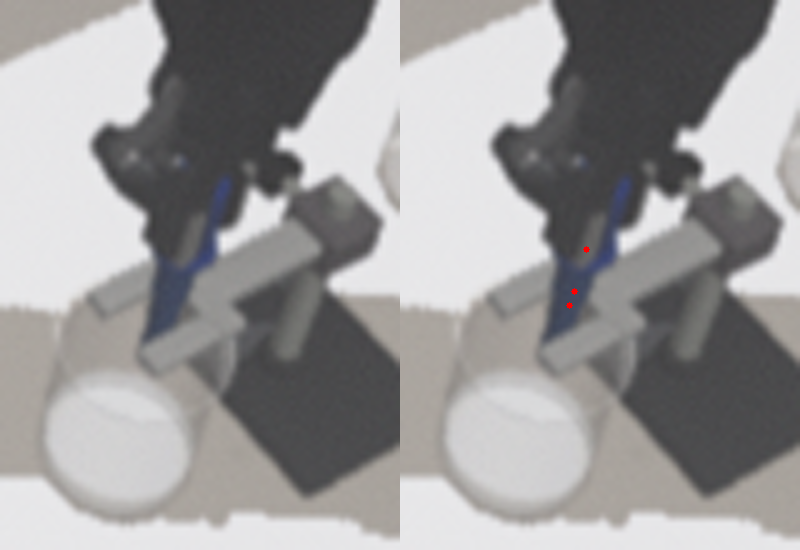

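The stem is inside the slot between the prongs (about (160,320)) with no contact force. I lower slowly and watch the force.

```bash
python3 -m inch '[{"fingers":-1,"delta_pos":[0.6,0,0],"twist":[0,0,0]},{"fingers":-1,"delta_pos":[0.6,0,0],"twist":[0,0,0]},{"fingers":-1,"delta_pos":[0.5,0,0],"twist":[0,0,0]},{"fingers":-1,"delta_pos":[0,0,0],"twist":[0,0,0]}]'
python3 -m inch '[{"fingers":-1,"delta_pos":[0.5,0,0],"twist":[0,0,0]},{"fingers":-1,"delta_pos":[0.5,0,0],"twist":[0,0,0]},{"fingers":-1,"delta_pos":[0.5,0,0],"twist":[0,0,0]},{"fingers":-1,"delta_pos":[0,0,0],"twist":[0,0,0]},{"fingers":-1,"delta_pos":[0,0,0],"twist":[0,0,0]}]'
python3 - <<'E'
from h import *
plan((.4944,-.1656,.133),.285)
g=grab('scene','scene10')
im=cv2.resize(g['pixels'][190:300,300:380],None,fx=5,fy=5,interpolation=cv2.INTER_CUBIC)
cv2.imwrite('pics/a10.png',im)
E
```

```text
time: 16.55
tool_pos: [0.494, -0.1654, 0.1525]
tool_rot: [0.699, -0.1, 0.7, 0.101]
contact_force: [1.1, 0.5, -0.6]
gripper_width: 0.244
time: 17.18
tool_pos: [0.4945, -0.1657, 0.1385]
tool_rot: [0.7, -0.1, 0.7, 0.1]
contact_force: [0.1, -0.3, -1.0]
gripper_width: 0.239
t 17.175 pos [ 0.4945 -0.1657  0.1385] F [ 0.1 -0.3 -1. ] w 0.239 q [-0.47 -0.12  1.94 -0.    1.32 -0.75]
tool axes cols [[0.0, -0.28, 0.96], [-0.0, 0.96, 0.28], [-1.0, -0.0, 0.0]]
rotvec deg [-0.02  0.    0.  ]
world d [-0.0001  0.0001 -0.0055] cm cur axes [ 0.55  0.01 -0.01] cm after rot [ 0.55  0.01 -0.01]
```

View pics/a10.png

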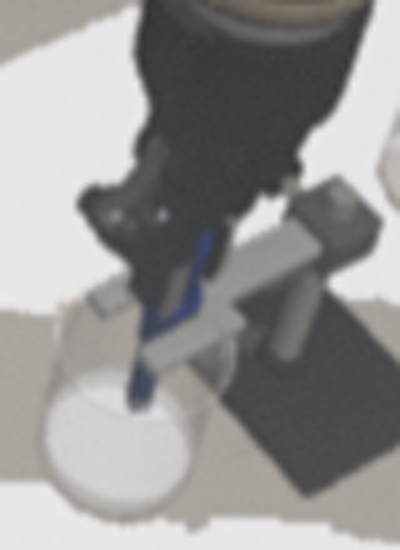

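The body is in the slot and the tip is inside the beaker at (140,400), with no side force. I feel for contact next.

```bash
python3 -m inch '[{"fingers":-1,"delta_pos":[0.15,0,0],"twist":[0,0,0]},{"fingers":-1,"delta_pos":[0.1,0,0],"twist":[0,0,0]},{"fingers":-1,"delta_pos":[0.1,0,0],"twist":[0,0,0]},{"fingers":-1,"delta_pos":[0,0,0],"twist":[0,0,0]}]'
python3 -m inch '[{"fingers":-1,"delta_pos":[0.1,0,0],"twist":[0,0,0]},{"fingers":-1,"delta_pos":[0,0,0],"twist":[0,0,0]}]'
python3 -m inch '[{"fingers":-1,"delta_pos":[0.1,0,0],"twist":[0,0,0]},{"fingers":-1,"delta_pos":[0,0,0],"twist":[0,0,0]}]'
```

```text
time: 17.73
tool_pos: [0.4944, -0.1656, 0.1348]
tool_rot: [0.7, -0.1, 0.7, 0.1]
contact_force: [1.0, -0.2, -0.3]
gripper_width: 0.236
time: 17.98
tool_pos: [0.4944, -0.1657, 0.1338]
tool_rot: [0.7, -0.1, 0.7, 0.1]
contact_force: [-0.5, -0.4, -0.7]
gripper_width: 0.238
time: 18.23
tool_pos: [0.4944, -0.1656, 0.1328]
tool_rot: [0.7, -0.1, 0.7, 0.1]
contact_force: [-0.6, -0.3, 0.0]
gripper_width: 0.241
```

```bash
python3 -m inch '[{"fingers":-1,"delta_pos":[0.07,0,0],"twist":[0,0,0]},{"fingers":-1,"delta_pos":[0,0,0],"twist":[0,0,0]}]'
python3 -m inch '[{"fingers":-1,"delta_pos":[0.07,0,0],"twist":[0,0,0]},{"fingers":-1,"delta_pos":[0,0,0],"twist":[0,0,0]}]'
python3 - <<'E'
from h import *
g=grab('scene','scene11')
im=cv2.resize(g['pixels'][190:300,300:380],None,fx=5,fy=5,interpolation=cv2.INTER_CUBIC)
cv2.imwrite('pics/a11.png',im)
s,c,A=M();print(s['contact_force'],s['ft_torque'])
E
```

```text
time: 18.48
tool_pos: [0.4946, -0.1657, 0.1327]
tool_rot: [0.7, -0.1, 0.7, 0.1]
contact_force: [-2.0, 0.9, 3.4]
gripper_width: 0.237
time: 18.73
tool_pos: [0.4946, -0.1658, 0.1327]
tool_rot: [0.7, -0.1, 0.7, 0.1]
contact_force: [-3.4, 2.0, 5.4]
gripper_width: 0.24
[-3.96113101  1.89652388  6.30571116] [0.24830921 0.56228539 0.03848738]
```

View pics/a11.png

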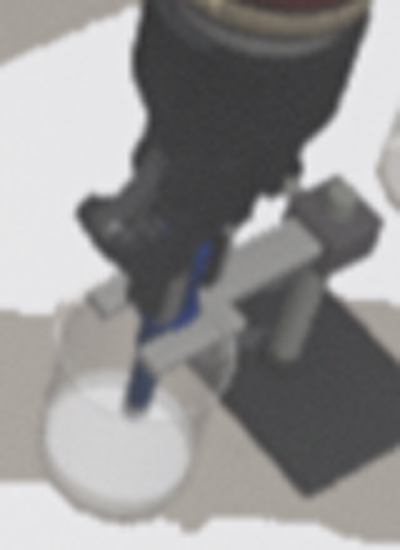

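Contact is at TCP z 0.1327, as predicted for the collar on the fork. I ease the press and let go.

```bash
python3 -m inch '[{"fingers":-1,"delta_pos":[-0.06,0,0],"twist":[0,0,0]},{"fingers":-0.4,"delta_pos":[0,0,0],"twist":[0,0,0]},{"fingers":-0.2,"delta_pos":[0,0,0],"twist":[0,0,0]},{"fingers":0.2,"delta_pos":[0,0,0],"twist":[0,0,0]}]'
python3 -m inch '[{"fingers":0.3,"delta_pos":[0,0,0],"twist":[0,0,0]},{"fingers":0.3,"delta_pos":[0,0,0],"twist":[0,0,0]}]'
python3 - <<'E'
from h import *
g=grab('scene','scene12')
im=cv2.resize(g['pixels'][190:300,300:380],None,fx=5,fy=5,interpolation=cv2.INTER_CUBIC)
cv2.imwrite('pics/a12.png',im)
E
```

```text
time: 19.27
tool_pos: [0.4943, -0.1656, 0.1317]
tool_rot: [0.7, -0.1, 0.7, 0.1]
contact_force: [-0.4, 0.1, -0.7]
gripper_width: 0.595
time: 19.52
tool_pos: [0.4944, -0.1657, 0.132]
tool_rot: [0.7, -0.1, 0.7, 0.1]
contact_force: [-0.3, -0.1, 0.3]
gripper_width: 0.65
```

View pics/a12.png

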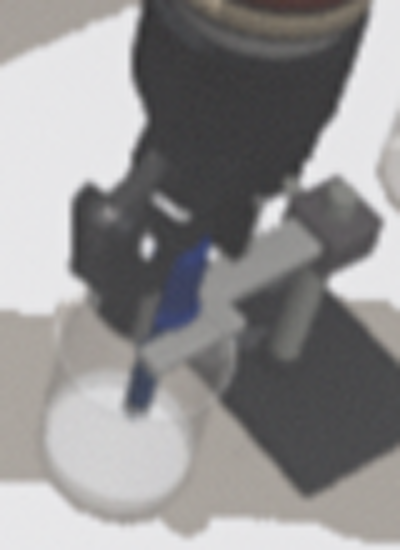

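The electrode hangs in the fork and the fingers are clear of it. I retreat straight up, then back so the top view opens.

```bash
python3 -m inch '[{"fingers":0.3,"delta_pos":[-1,0,0],"twist":[0,0,0]},{"fingers":0.3,"delta_pos":[-3,0,0],"twist":[0,0,0]},{"fingers":0.3,"delta_pos":[-3,0,0],"twist":[0,0,0]},{"fingers":0.3,"delta_pos":[-4,0,0],"twist":[0,0,0]},{"fingers":0.3,"delta_pos":[-2,0,0],"twist":[0,0,0]}]'
python3 -m inch '[{"fingers":0.3,"delta_pos":[0,4,-4],"twist":[0,0,0]},{"fingers":0.3,"delta_pos":[0,5,-4],"twist":[0,0,0]},{"fingers":0.3,"delta_pos":[0,5,-2],"twist":[0,0,0]},{"fingers":0.3,"delta_pos":[0,3,0],"twist":[0,0,0]},{"fingers":0.3,"delta_pos":[0,0,0],"twist":[0,0,0]}]'
python3 -m inch '[{"fingers":0.3,"delta_pos":[0,0,0],"twist":[0,0,0]},{"fingers":0.3,"delta_pos":[0,0,0],"twist":[0,0,0]}]'
python3 - <<'E'
from h import *
g=grab('scene','scene13');f=grab('top','top13')
cv2.imwrite('pics/a13.png',np.hstack([cv2.resize(g['pixels'][190:310,300:390],None,fx=4.4,fy=4.4),cv2.resize(f['pixels'][110:230,300:390],None,fx=4.4,fy=4.4)]))
E
```

```text
time: 20.2
tool_pos: [0.4954, -0.1661, 0.2656]
tool_rot: [0.701, -0.101, 0.699, 0.099]
contact_force: [0.4, 0.2, -0.3]
gripper_width: 0.647
time: 20.82
tool_pos: [0.3515, -0.0305, 0.2621]
tool_rot: [0.7, -0.102, 0.699, 0.101]
contact_force: [-0.5, 0.5, 0.1]
gripper_width: 0.65
time: 21.08
tool_pos: [0.3522, -0.0322, 0.2619]
tool_rot: [0.7, -0.1, 0.7, 0.1]
contact_force: [-0.3, -0.2, 0.0]
gripper_width: 0.65
```

View pics/a13.png

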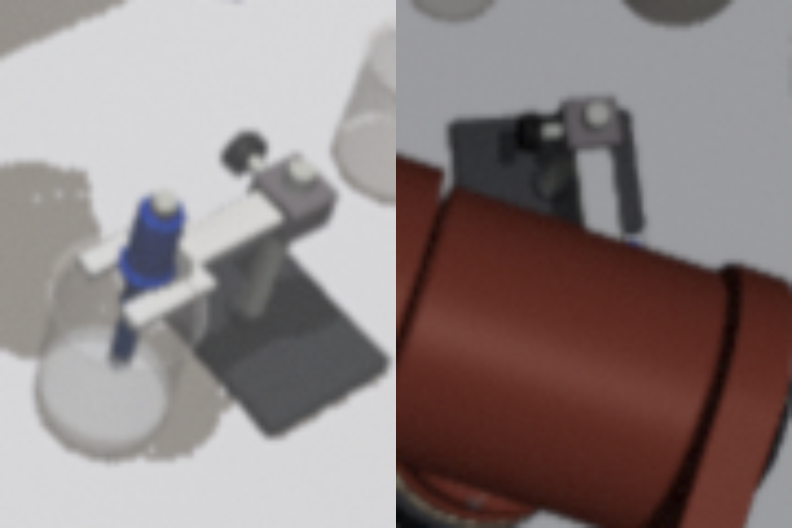

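View pics/scene13.png

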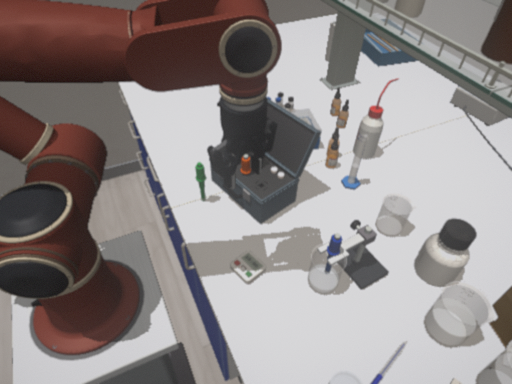

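View pics/top13.png

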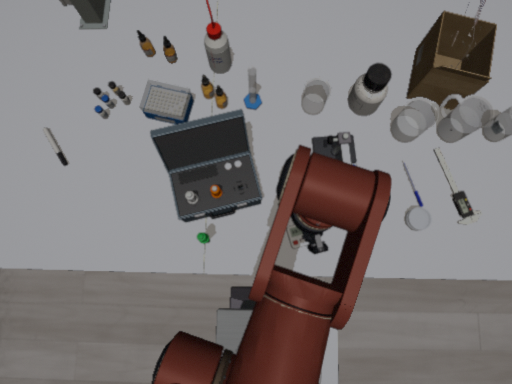

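The electrode stands in the fork (head at (155,225) in the crop) and its tip is in the beaker. In the top view grey and orange are still seated. Last numeric checks follow.

```bash
python3 - <<'E'
from h import *
g=dict(np.load('scene13.npz'));g0=dict(np.load('scene0.npz'));f0=dict(np.load('top0.npz'));f=dict(np.load('top13.npz'))
def P(cx,cy,z): return onplane(g,(cx+.5)/4.4-.5+300,(cy+.5)/4.4-.5+190,z).round(4)
print('conn',P(166,200,.1745),'tip',P(121,362,.042),'fork scene est (.4937,-.1657)')
# displacement between start and end patches
def tm(a,b,box):
    x0,y0,x1,y1=box;t=a[y0:y1,x0:x1];r=cv2.matchTemplate(b[y0-8:y1+8,x0-8:x1+8],t,cv2.TM_CCOEFF_NORMED)
    _,m,_,l=cv2.minMaxLoc(r);return l[0]-8,l[1]-8,round(m,3)
print('case front',tm(f0['pixels'],f['pixels'],(168,195,232,225)),'grey',tm(f0['pixels'],f['pixels'],(184,188,202,206)),'orange',tm(f0['pixels'],f['pixels'],(207,182,225,202)))
print('beaker',tm(g0['pixels'],g['pixels'],(305,262,335,297)))
s,c,A=M();print(s['time'],s['contact_force'].round(1))
E
```

```text
conn [ 0.4934 -0.1655  0.1745] tip [ 0.4944 -0.1657  0.042 ] fork scene est (.4937,-.1657)
case front (0, 0, 0.999) grey (0, 0, 0.998) orange (0, 0, 0.997)
beaker (0, 0, 0.587)
21.175 [-0.1  1.2  0.1]
```

```bash
python3 -c "
from plant import manip
print(manip.job_done())"
```

```text
the job is handed in; nothing more can be done
None
```

The blue pH electrode now hangs by its collar in the fork with its tip inside the beaker, and the gripper has let go and moved well away. I handed the job in at about 21 s of the 69 s allowed. No verdict is reported, so what follows rests on my own checks.

**How it went**
- I gripped the head with the jaws along the case's free direction and worked it loose with twists of about 30°. The pull readings I took stayed at or below 6.4 N, under the 9 N that lifts the case.
- I drew it up until the tip was clear of the foam, about 140 mm above where it sat.
- Lowered through the slot, it met the fork at 0.1327 m tool height against a predicted 0.133 m. I eased off before opening the fingers.

**Final checks**
- **Electrode:** in the scene view the connector top and tip lie within about 1 mm of the slot axis, an apparent tilt under 0.01 rad.
- **Case and other probes:** the case front and the grey and orange heads show 0 px shift in the top view (match scores 0.997 to 0.999).
- **Beaker:** it also shows 0 px shift, but the match score is only 0.59. I put that down to the electrode and its shadow now being in that patch. By eye it is upright under the fork.
- **Robot:** no contact apart from sensor noise of about 1 N.

**Checks that failed or disagreed:** the arm blocked the top view of the fork, so the final electrode position comes from the scene camera alone. At the start the two cameras disagreed by 2 to 3 mm on the fork, and I corrected for that before lowering.

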